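# Screw the lid on the dry-store jar, finding the thread starts by turning back

## Task

The weighed sample is back in its dry-store jar, which is held in the round bench holder: close the jar with the blue bar-grip lid that lies on the other side of the balance. Set the lid level on the jar's mouth and, resting it lightly on the threads, turn it backward (anticlockwise from above) until you feel it drop at the thread starts, then screw it forward (clockwise) until the orange seal is squeezed tight, and let go. Go gently: never force the lid so that the jar is dragged round in its holder, do not press hard on the threads, and leave the glassware around alone.

Things in the scene. Friction and masses are not known exactly. Their poses are not given: they have to be found in the camera images.
- lid: Loose blue screw lid, 70 to 120 g, 64 mm across, 42 mm tall, standing on its skirt, closed side up. Origin on its axis at the skirt's lower edge, z up. The flat top face is 17.5 mm above the origin; on it stands a bar grip along the lid's x: 46 mm long, 12 mm thick along y, from 17.5 to 42 mm above the origin. Pinch it across y.
- lid_grip (a point): Point on the lid's axis inside the bar grip, 30.5 mm above the lid's origin (13 mm above the lid's top face, 11.5 mm below the top of the bar); x along the bar, z up.
- lid_inner (a point): Centre of the lid's flat inner face, which meets the seal: 13.5 mm above the lid's origin. Inside the skirt, at the lid's +x, +y, -x and -y, sit four lugs 4.7 mm wide; tops 10 mm, undersides 13 mm below this face, inner faces 25 mm from the axis (1.2 mm play round the neck).
- jar_rim (a point): Centre of the jar's open mouth at the top of the free orange seal ring (44 mm outside diameter), 102 mm above the worktop; z up along the jar's axis. Height of the lid's origin against this point: -5.9 mm resting on thread starts or bar tops, -9.3 mm at the threads' low ends, -13.5 mm dropped in the gaps (on the seal), about -15.1 mm screwed home.
- jar_neck (a point): Point on the jar's axis level with the thread starts, 7 mm below jar_rim. The white neck is 47.6 mm across and has four short right-hand threads, 90 degrees apart, 56 mm across. Each runs 64 degrees, falling 3.4 mm clockwise (from above). Their angle is in no relation to any listed pose and differs each time: it must be felt (or seen).
- jar_stops (a point): Point on the jar's axis level with the threads' low ends, 11 mm below jar_rim. Each thread ends there in an upright stop bar that rises level with the starts: a lid lying on the threads meets the bars if turned clockwise. Turned anticlockwise, up to about 85 degrees, it rides up, then drops into the 18 degree gap before the next bar, which blocks further turning back.
- jar_base (a point): Point on the jar's axis at the underside of the jar, 8 mm above the worktop. After the drop, turning the lid clockwise takes the lugs under the threads and pulls it down on the seal: 72 degrees from the bar behind to the bar ahead, where it stops. Tightening takes 0.1 to 0.2 N m, rising steeply at the bars. The jar (clear, 67 mm across) turns with the neck.
- holder: Grey bench holder, screwed down; origin on its axis on the worktop. Foot 112 mm across, rubber-lined collar 81 mm across and 44 mm high round the jar, black clamp knob reaching 80 mm from the axis toward the holder's +x, 28 mm high. The precision balance between lid and jar is 89 mm high.
- jar (a joint): How far the jar has turned in its holder (rad, 0 at the start, positive anticlockwise from above). The rubber collar holds it by friction up to 0.8 N m; beyond that the jar is dragged round.
- seal (a joint): How far the seal ring is squeezed down (m): 0 free, 0.0028 at most; springs back with 10 N per mm. About 0.0001 under the lid's own weight, about 0.0015 with the lid screwed to its stop.
- bottle_amber: Brown bottle with black screw cap, 46 mm across, 93 mm tall, standing behind the jar; origin at the centre of its underside. Leave it alone.
- dish: Empty clear glass dish, 68 mm across, 34 mm tall, standing to the right of the jar; origin at the centre of its underside. Leave it alone.
- vial_green: Glass sample vial with green cap, 22 mm across, 51 mm tall, standing behind the jar; origin at the centre of its underside. Leave it alone.
- beaker: Glass beaker, 53 mm across, 70 mm tall, standing behind the lid; origin at the centre of its underside. Leave it alone.
Not all that is in view belongs to the job. What is meant by the lid is not purple, and is the larger of those in its own colour.

How it is judged:
By the outcome, as a careful person would: the job done as asked, in the order asked, and still so for the second after the job is handed in, with the robot touching nothing.
It also fails if it takes over 69 s, if anything falls off the work surface, if the arm or the gripper's body presses on something with over 40 N, if the wrist force passes 120 N, or if a joint passes its speed limit or range.

## Robot

A 6-joint arm with a two-finger parallel gripper is mounted at the origin on a cart in front of the work surface, level with it; the furniture and walls round the work are solid. World frame = base frame: x ahead of the robot, y to its left, z up, the work surface at z = 0. Lengths are in m, angles in rad, forces in N, time in s.
With the tool pointing down it reaches from about 0.35 to 0.775 m from the base axis. Payload 5.5 kg.
Tool frame: the origin (TCP) lies midway between the tips of the shut fingers; the grasp point (between the pads) lies 19 mm behind it; z points along the fingers, x is the direction in which the jaws open and shut, and the axes are right-handed (so a half turn about z gives the same grasp; the last joint's range is limited). The gripper opens to 85 mm and grips with 20 to 120 N. Pads are 22 mm wide; open, the fingers measure 114 mm over their backs; the gripper's body (76 mm by 85 mm) begins 54 mm behind the grasp point. The pads swing forward as they close: fully open they stand 13 mm farther back than shut.
Start: joints at [1.022, 0.313, 0.046, 1.304, 0, 1.431], TCP at [0.229, 0.528, 0.231] pointing down, gripper open.
Joint ranges: [-2.76, 2.76], [-0.86, 1.69], [-1.03, 1.26], [-2.2, 2.34], [-1.47, 1.5], [-3.14, 3.14]. Speed limits (rad/s): [2.57, 2.57, 3.14, 3.14, 3.14, 3.14].

## Interface

Orientations are given as a unit quaternion [w, x, y, z].
In Python, from workcell import env gives the robot as it stands.
- The arm moves only by the tool servo_tool, never from a script. Its argument "targets" is a list of rows, each an object with "xyz": the shift along the tool's x, y, z in m, a list of three; "twist": the turn, a rotation vector about the tool's x, y, z in rad, a list of three; "jaw": the opening, from 0 (shut) to 1 (fully open). A call has 1 to 12 rows; each row is the pose to reach, as a shift and turn from the pose commanded when the call began, along the tool's axes at that moment; what a row does not reach only later rows make up. A row lasts 1/12 s, in which the tool goes at most 41.7 mm and 7.16 degrees, less where a joint would pass 70% of its speed; a pose out of reach is approached as far as the arm can. A call with a gripper value outside its range is refused whole. The fingers move at their own pace and stop on an object; "squeeze" is the grip in N (left out, the last holds). Time passes only in rows, so rows that repeat a pose let the fingers close. It gives the time, the measured TCP pose, the force and the opening at its end, in the units of the state.
- env.get_state(): the state, without advancing time (a new reading comes with each control period).
- env.read_camera(name): name is "scene" or "top"; returns a dict with "color" (480x640x3 uint8, red, green, blue), "depth" (480x640 float32, m along the optical axis (not along the pixel's ray), 0 where there is no reading), "fx", "fy", "cx", "cy" (pixels), "k1" (the pictures are not rectified: a ray, as slopes to the right and down, at radius r is drawn at 1 + k1 r^2 times it, then the intrinsics apply), "eye" and "attitude" of the camera in the world. Camera axes: x right, y down, z forward; pixel columns grow to the right and rows downward; lengths in m; the calibration is good to about 2 mm. A picture is of the moment at which its call begins.
- env.hand_in(): hands the job in, once; it reports no verdict.
The state is a dict: "clock": time; "joint_pos": joint angles; "qvel": joint speeds; "tau": joint torques, N m; "tcp_pos": TCP position; "orientation": TCP orientation; "wrist_force": force on the tool from outside, world axes, zero at the start; "ft_torque": the same for the moment, N m; "finger_gap": finger opening in m.
Only numpy, scipy, OpenCV 4.12 (cv2) and the standard library are available. Lean on these libraries where they do the work, as an engineer would, in place of code of your own. Each camera call takes 0.05 s, during which the arm holds its last target. There are 200 camera calls.

## Working session

There is one attempt and no reset: what is moved stays moved. The work goes in short steps, Python scripts to look and compute and a tool call to move; the robot and the scene stay as the last step left them, time stands still between calls to the robot, and variables do not carry over. Pictures are saved under pics/ and viewed, about 8 in all and at most 12, crops included, and the job is handed in when it is done.

Besides the shell and the picture viewer there is one more tool, called in YAML: its name, and indented under it one key for each argument. servo_tool: Moves the arm, as the interface text tells. Its arguments: {"type":"object","properties":{"targets":{"type":"array","items":{"type":"object","properties":{"xyz":{"type":"array","items":{"type":"number"}},"twist":{"type":"array","items":{"type":"number"}},"jaw":{"type":"number"}}}},"squeeze":{"type":"number"}},"required":["targets"]}

```bash
mkdir -p pics; ls
cat > h.py <<'E'
import numpy as np, cv2
from scipy.spatial.transform import Rotation as R
from workcell import env
def cam(n):
    return env.read_camera(n)
def rot(c):
    a=np.array(c["attitude"],float)
    return a if a.shape==(3,3) else R.from_quat(np.r_[a[1:],a[0]]).as_matrix()
def ray(c,u,v):
    d=np.array([(u-c["cx"])/c["fx"],(v-c["cy"])/c["fy"]]); s=d.copy()
    for _ in range(20): s=d/(1+c["k1"]*(s@s))
    return rot(c)@np.r_[s,1]
def onz(c,u,v,z):
    r=ray(c,u,v); e=np.array(c["eye"]); return e+r*(z-e[2])/r[2]
def proj(c,p):
    q=rot(c).T@(np.array(p)-c["eye"]); s=q[:2]/q[2]; s=s*(1+c["k1"]*(s@s))
    return np.array([s[0]*c["fx"]+c["cx"],s[1]*c["fy"]+c["cy"]])
def save(n,img): cv2.imwrite("pics/"+n,cv2.cvtColor(img,cv2.COLOR_RGB2BGR))
E
python3 - <<'E'
from h import *
for n in("scene","top"):
    c=cam(n); save(n+"0.png",c["color"]); print(n,c["fx"],c["k1"],c["eye"],c["attitude"])
    np.savez(n+"0.npz",**c)
print(env.get_state())
E
```

```text
pics
scene 480.75762566066606 -0.051794884382161344 [-0.13186891  0.85874869  0.65528435] [ 0.16918975 -0.28439799  0.80855137 -0.48655656]
top 469.3676298361729 0.01108372787207806 [ 0.49966738 -0.0152166   1.29099185] [-0.02429301  0.70827044 -0.70550957  0.00436711]
{'clock': 0.1, 'joint_pos': array([1.02240724e+00, 3.13948175e-01, 4.50605252e-02, 1.30360456e+00,
       1.38074670e-05, 1.43120300e+00]), 'qvel': array([ 0.00138483, -0.00075215,  0.00106638,  0.00103037, -0.00228552,
        0.00061102]), 'tau': array([ 2.88678792e-03, -4.81726670e+01,  2.99243402e+01,  1.27837146e-02,
       -8.04411889e-05,  7.41923088e-06]), 'tcp_pos': array([0.228318  , 0.52721249, 0.23047192]), 'orientation': array([ 3.56007846e-04,  8.35913755e-01,  5.48860160e-01, -7.69614996e-04]), 'wrist_force': array([ 0.47394885, -0.11124686,  0.36202254]), 'ft_torque': array([-0.0279692 ,  0.01053517, -0.00975401]), 'finger_gap': 0.08566650925802494}
```

View pics/scene0.png

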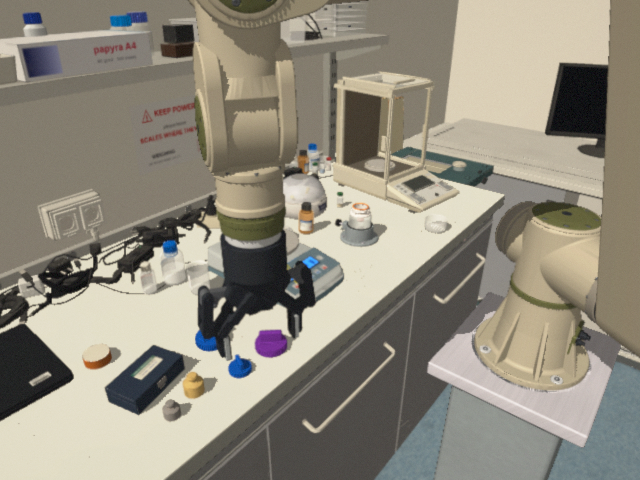

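View pics/top0.png

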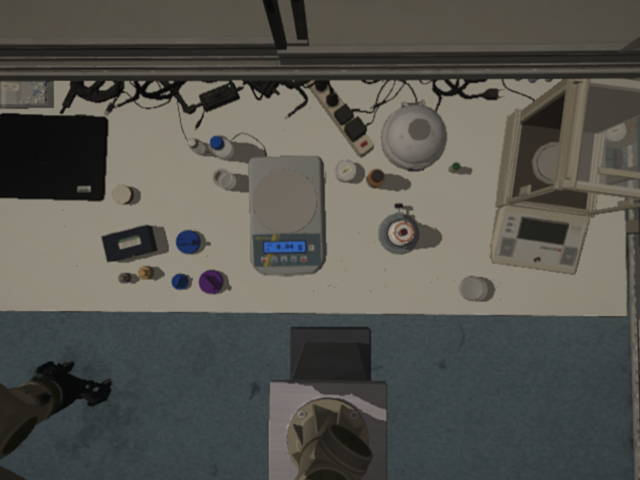

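The scene view shows the arm over the lid area. The top view shows the lids on the left, the balance in the middle and the jar in its holder at (402,232).

Things that could be taken for the lid, in top pixels:
- large blue (188,242)
- small blue (180,281)
- purple (211,282)
- blue bottle cap (217,143)

I choose (188,242), the larger blue one, and check it in a close crop with the jar.

Run:
```python
from h import *
c=dict(np.load("top0.npz")); im=c["color"]
a=cv2.resize(im[217:267,158:218],None,fx=6.5,fy=6.5,interpolation=cv2.INTER_CUBIC)
b=cv2.resize(im[207:257,372:432],None,fx=6.5,fy=6.5,interpolation=cv2.INTER_CUBIC)
save("crop1.png",np.hstack([a,b]))
hsv=cv2.cvtColor(im,cv2.COLOR_RGB2HSV)
m=cv2.inRange(hsv,(105,120,40),(125,255,255))
n,l,st,ce=cv2.connectedComponentsWithStats(m)
for i in range(1,n):
    if st[i,4]>60: print("blue",st[i],ce[i],onz(c,*ce[i],0.0175))
o=cv2.inRange(hsv,(5,90,120),(18,255,255)); 
n,l,st,ce=cv2.connectedComponentsWithStats(o)
for i in range(1,n):
    if st[i,4]>15: print("orange",st[i],ce[i],onz(c,*ce[i],0.102))
d=c["depth"]
print(d[236:250,180:198].round(3)[::2,::2])
print(1.291-d[222:246:2,390:416:2].round(3))
```

```text
blue [210 137  13  12 118] [215.96610169 142.19491525] [0.80370363 0.3102486  0.0175    ]
blue [176 231  24  22 404] [187.45792079 241.49257426] [0.52999751 0.38502642 0.0175    ]
blue [263 241  43  12 487] [284.74743326 246.65297741] [0.51695248 0.11831868 0.0175    ]
blue [172 274  15  15 169] [179.27810651 281.4556213 ] [0.42098674 0.40567468 0.0175    ]
orange [394 223  20  19  79] [403.43037975 232.06329114] [ 0.55384452 -0.19052563  0.102     ]
orange [138 267   8   9  39] [140.87179487 271.12820513] [0.45192939 0.4768365  0.102     ]
[[1.288 1.287 1.292 1.285 1.283 1.289 1.287 1.287 1.286]
 [1.286 1.283 1.285 1.287 1.279 1.286 1.286 1.288 1.285]
 [1.258 1.263 1.261 1.261 1.258 1.264 1.265 1.28  1.284]
 [1.259 1.266 1.259 1.261 1.258 1.26  1.262 1.272 1.288]
 [1.282 1.281 1.284 1.282 1.285 1.272 1.268 1.287 1.281]
 [1.288 1.284 1.283 1.288 1.285 1.284 1.28  1.285 1.28 ]
 [1.283 1.285 1.282 1.285 1.283 1.287 1.289 1.28  1.286]]
[[0.04499996 0.04999995 0.01100004 0.07700002 0.08599997 0.10000002
  0.09899998 0.08800006 0.08399999 0.08500004 0.04900002 0.01400006
  0.01100004]
 [0
[... 947 characters left out ...]
300001 0.03600001
  0.04700005 0.051      0.01800001 0.02199996 0.09399998 0.09800005
  0.07599998]
 [0.07000005 0.08000004 0.09300005 0.09899998 0.10500002 0.01400006
  0.01999998 0.01499999 0.01999998 0.01499999 0.11100006 0.10000002
  0.051     ]
 [0.05500007 0.07700002 0.08700001 0.10099995 0.09500003 0.10800004
  0.10399997 0.10600007 0.10600007 0.10800004 0.10099995 0.07799995
  0.00999999]
 [0.05200005 0.05799997 0.08200002 0.08399999 0.08599997 0.08700001
  0.08899999 0.10000002 0.097      0.08500004 0.07500005 0.04999995
  0.01400006]
 [0.05299997 0.051      0.04499996 0.07599998 0.08000004 0.08500004
  0.08200002 0.08300006 0.07700002 0.05200005 0.05500007 0.01400006
  0.01699996]]
```

View pics/crop1.png

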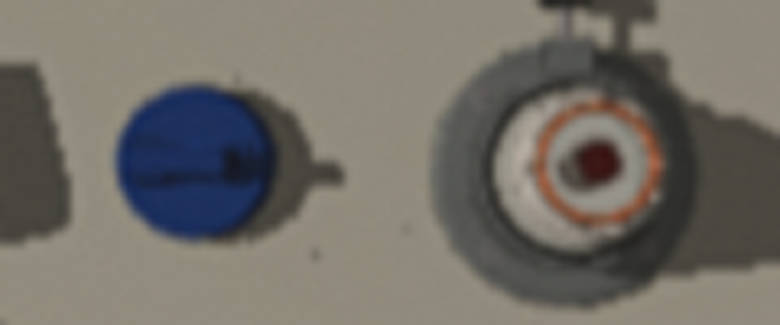

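The crop confirms the larger blue bar-grip lid, with its bar roughly along the image's horizontal. The jar's orange ring is at about (403,232). Next I refine positions from averaged frames.

```bash
cat >> h.py <<'E'
def ringfit(c,z,roi,lo=(5,90,110),hi=(20,255,255)):
    u0,v0,u1,v1=roi; hsv=cv2.cvtColor(c["color"],cv2.COLOR_RGB2HSV)[v0:v1,u0:u1]
    m=cv2.inRange(hsv,lo,hi); v,u=np.nonzero(m)
    P=np.array([onz(c,a+u0,b+v0,z)[:2] for a,b in zip(u,v)])
    from scipy.optimize import least_squares
    f=lambda p:np.hypot(P[:,0]-p[0],P[:,1]-p[1])-p[2]
    s=least_squares(f,[*np.median(P,0),.02],loss="soft_l1",f_scale=.001)
    return s.x,len(P),P
E
python3 - <<'E'
from h import *
fr=[cam("top") for _ in range(8)]; c=fr[0]
c["color"]=np.mean([f["color"] for f in fr],0).round().astype(np.uint8); D=np.median([f["depth"] for f in fr],0)
s=cam("scene")
print("ring top",ringfit(c,.1015,(385,215,425,250))[:2])
print("ring scene",ringfit(s,.1015,(340,195,380,215))[:2])
hsv=cv2.cvtColor(c["color"],cv2.COLOR_RGB2HSV)
m=np.zeros((480,640),np.uint8); m[225:260,170:205]=cv2.inRange(hsv,(105,100,30),(125,255,255))[225:260,170:205]
cn=max(cv2.findContours(m,0,cv2.CHAIN_APPROX_NONE)[0],key=len)
(u,v),r=cv2.minEnclosingCircle(cn); print("lid circ",u,v,r,onz(c,u,v,.0175),"ell",cv2.fitEllipse(cn))
v,u=np.nonzero((D<1.270)&(D>1.24)&(m>0)); P=np.array([onz(c,a,b,.042)[:2] for a,b in zip(u,v)])
print("bar",len(P),P.mean(0),P.min(0),P.max(0)); w,V=np.linalg.eigh(np.cov(P.T)); print(np.sqrt(w),np.degrees(np.arctan2(V[1,1],V[0,1])))
print(cv2.minAreaRect(P.astype(np.float32)*1000))
E
```

```text
ring top (array([ 0.55488219, -0.19048538,  0.02208264]), 85)
ring scene (array([ 0.55527459, -0.19186633,  0.02156403]), 49)
lid circ 187.55882263183594 241.33824157714844 11.677767753601074 [0.53042056 0.38475554 0.0175    ] ell ((187.5448760986328, 241.56729125976562), (21.692529678344727, 22.904890060424805), 86.24291229248047)
bar 75 [0.52909953 0.38460815] [0.52271683 0.36230627] [0.53347147 0.40833821]
[0.00322251 0.01425935] 88.81108659858702
((528.02587890625, 385.3174133300781), (10.726029396057129, 46.003265380859375), 0.2064693570137024)
```

servo_tool:
  targets:
    - {"xyz": [-0.001,0.033,0.008],"twist": [0,0,0.11],"jaw": 1}
    - {"xyz": [-0.002,0.066,0.016],"twist": [0,0,0.22],"jaw": 1}
    - {"xyz": [-0.003,0.1,0.024],"twist": [0,0,0.33],"jaw": 1}
    - {"xyz": [-0.004,0.133,0.032],"twist": [0,0,0.44],"jaw": 1}
    - {"xyz": [-0.005,0.166,0.04],"twist": [0,0,0.55],"jaw": 1}
    - {"xyz": [-0.006,0.2,0.048],"twist": [0,0,0.66],"jaw": 1}
    - {"xyz": [-0.007,0.233,0.056],"twist": [0,0,0.77],"jaw": 1}
    - {"xyz": [-0.008,0.266,0.064],"twist": [0,0,0.88],"jaw": 1}
    - {"xyz": [-0.009,0.3,0.072],"twist": [0,0,0.99],"jaw": 1}
    - {"xyz": [-0.01,0.32,0.08],"twist": [0,0,1.1],"jaw": 1}
    - {"xyz": [-0.011,0.3327,0.08],"twist": [0,0,1.18],"jaw": 1}
    - {"xyz": [-0.011,0.3327,0.08],"twist": [0,0,1.18],"jaw": 1}
  squeeze: 50

```text
clock: 1.55
tcp_pos: [0.5319, 0.3834, 0.1501]
orientation: [0.0, 1.0, -0.012, -0.0]
wrist_force: [0.0, 0.1, 0.3]
finger_gap: 0.0854
```

Run:
```python
from h import *
s=cam("scene"); p=proj(s,[.5295,.385,.03]); print(p)
u,v=p.astype(int); save("c2.png",cv2.resize(s["color"][v-50:v+50,u-65:u+65],None,fx=6,fy=6,interpolation=cv2.INTER_CUBIC))
for q in ([.5295,.385,.0175],[.5295,.362,.042],[.5295,.408,.042]): print(proj(s,q)-[u-65,v-50])
st=env.get_state(); print(st["joint_pos"],st["tcp_pos"])
```

```text
[210.57053781 329.67389823]
[66.2106972  55.46188717]
[73.53795794 40.67839067]
[56.09504697 51.52846844]
[5.04561276e-01 5.00229164e-01 1.28940498e-01 1.20015542e+00
 1.65014715e-04 2.09401352e+00] [0.53045276 0.38438196 0.15070773]
```

View pics/c2.png

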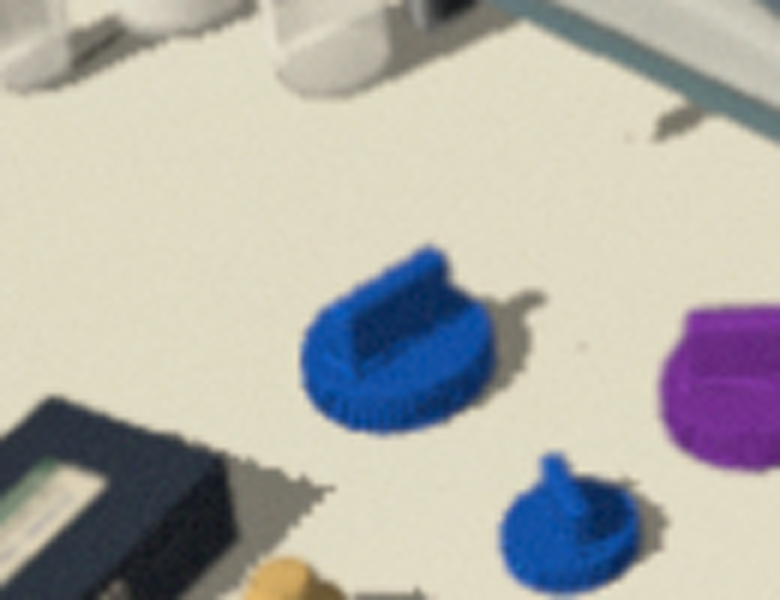

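The scene crop shows the lid upright. Its bar ends sit near (432,252) and (335,312), within about 1 to 2 px of where I predicted them. I descend and then close.

servo_tool:
  targets:
    - {"xyz": [-0.001,-0.0006,0.02],"twist": [0,0,0],"jaw": 1}
    - {"xyz": [-0.001,-0.0006,0.045],"twist": [0,0,0],"jaw": 1}
    - {"xyz": [-0.001,-0.0006,0.07],"twist": [0,0,0],"jaw": 1}
    - {"xyz": [-0.001,-0.0006,0.09],"twist": [0,0,0],"jaw": 0.8}
    - {"xyz": [-0.001,-0.0006,0.105],"twist": [0,0,0],"jaw": 0.6}
    - {"xyz": [-0.001,-0.0006,0.115],"twist": [0,0,0],"jaw": 0.5}
    - {"xyz": [-0.001,-0.0006,0.122],"twist": [0,0,0],"jaw": 0.4}
    - {"xyz": [-0.001,-0.0006,0.127],"twist": [0,0,0],"jaw": 0.4}
    - {"xyz": [-0.001,-0.0006,0.129],"twist": [0,0,0],"jaw": 0.4}
    - {"xyz": [-0.001,-0.0006,0.129],"twist": [0,0,0],"jaw": 0.4}
  squeeze: 20

```text
clock: 2.43
tcp_pos: [0.5286, 0.3863, 0.0227]
orientation: [-0.0, 1.0, -0.009, 0.0]
wrist_force: [-0.4, -0.3, 0.4]
finger_gap: 0.0341
```

servo_tool:
  targets:
    - {"xyz": [0,0,0],"twist": [0,0,0],"jaw": 0.25}
    - {"xyz": [0,0,0],"twist": [0,0,0],"jaw": 0.15}
    - {"xyz": [0,0,0],"twist": [0,0,0],"jaw": 0.1}
    - {"xyz": [0,0,0],"twist": [0,0,0],"jaw": 0.05}
    - {"xyz": [0,0,0],"twist": [0,0,0],"jaw": 0.0}
    - {"xyz": [0,0,0],"twist": [0,0,0],"jaw": 0.0}
  squeeze: 20

```text
clock: 2.93
tcp_pos: [0.5293, 0.3863, 0.0234]
orientation: [-0.001, 1.0, -0.009, 0.001]
wrist_force: [-0.2, 0.0, 5.9]
finger_gap: 0.0118
```

servo_tool:
  targets:
    - {"xyz": [0,0,0],"twist": [0,0,0],"jaw": 0.0}
    - {"xyz": [0,0,0],"twist": [0,0,0],"jaw": 0.0}
    - {"xyz": [0,0,-0.005],"twist": [0,0,0],"jaw": 0.0}
    - {"xyz": [0,0,-0.015],"twist": [0,0,0],"jaw": 0.0}
    - {"xyz": [0,0,-0.03],"twist": [0,0,0],"jaw": 0.0}
    - {"xyz": [0,0,-0.06],"twist": [0,0,0],"jaw": 0.0}
    - {"xyz": [0,0,-0.09],"twist": [0,0,0],"jaw": 0.0}
    - {"xyz": [0,0,-0.12],"twist": [0,0,0],"jaw": 0.0}
    - {"xyz": [0,0,-0.15],"twist": [0,0,0],"jaw": 0.0}
    - {"xyz": [0,0,-0.175],"twist": [0,0,0],"jaw": 0.0}
    - {"xyz": [0,0,-0.19],"twist": [0,0,0],"jaw": 0.0}
    - {"xyz": [0,0,-0.19],"twist": [0,0,0],"jaw": 0.0}
  squeeze: 70

```text
clock: 3.93
tcp_pos: [0.53, 0.3868, 0.2173]
orientation: [-0.002, 1.0, -0.009, 0.003]
wrist_force: [-0.1, 0.2, -0.4]
finger_gap: 0.0103
```

Run:
```python
from h import *
s=cam("scene"); c=cam("top"); st=env.get_state(); print(st["tcp_pos"],st["orientation"],st["wrist_force"],st["finger_gap"],st["joint_pos"])
p=st["tcp_pos"]; u,v=proj(s,p).astype(int); a=cv2.resize(s["color"][v-40:v+40,u-45:u+45],None,fx=5,fy=5)
u2,v2=proj(c,p).astype(int); b=cv2.resize(c["color"][v2-40:v2+40,u2-35:u2+35],None,fx=5,fy=5)
print(u,v,u2,v2); save("c3.png",np.hstack([a,b]))
```

```text
[0.52852521 0.38594211 0.21248192] [-1.71276916e-04  9.99959544e-01 -8.98945411e-03  2.67169521e-04] [ 0.78382479  0.52255048 -1.56773796] 0.01052595323212564 [5.08160098e-01 4.76885360e-01 2.43365967e-01 1.33664311e+00
 3.35790693e-05 2.09693559e+00]
200 252 160 240
```

View pics/c3.png

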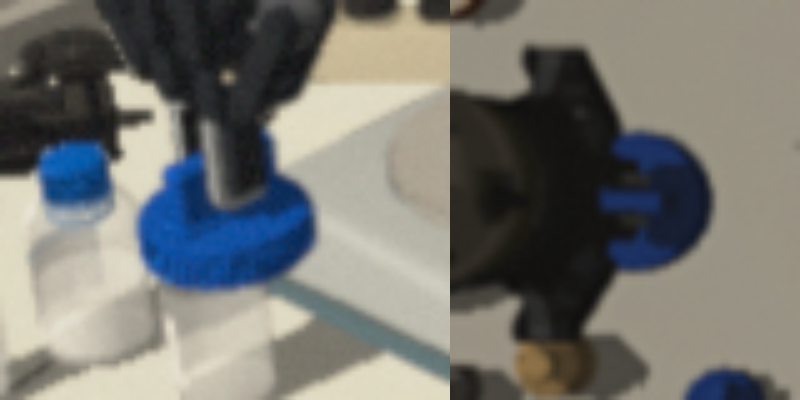

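The lid is gripped squarely by its bar and looks level. I carry it over to the jar.

servo_tool:
  targets:
    - {"xyz": [0.001,0.016,0],"twist": [0,0,0],"jaw": 0}
    - {"xyz": [0.0033,0.052,0],"twist": [0,0,0],"jaw": 0}
    - {"xyz": [0.0056,0.088,0],"twist": [0,0,0],"jaw": 0}
    - {"xyz": [0.008,0.126,0],"twist": [0,0,0],"jaw": 0}
    - {"xyz": [0.0104,0.164,0],"twist": [0,0,0],"jaw": 0}
    - {"xyz": [0.0128,0.202,0],"twist": [0,0,0],"jaw": 0}
    - {"xyz": [0.0152,0.24,0],"twist": [0,0,0],"jaw": 0}
    - {"xyz": [0.0176,0.278,0],"twist": [0,0,0],"jaw": 0}
    - {"xyz": [0.02,0.316,0],"twist": [0,0,0],"jaw": 0}
    - {"xyz": [0.0224,0.354,0],"twist": [0,0,0],"jaw": 0}
    - {"xyz": [0.0246,0.39,0],"twist": [0,0,0],"jaw": 0}
    - {"xyz": [0.0269,0.425,0],"twist": [0,0,0],"jaw": 0}

```text
clock: 5.03
tcp_pos: [0.5461, -0.0411, 0.21]
orientation: [-0.0, 1.0, -0.009, -0.002]
wrist_force: [0.7, -0.1, -1.2]
finger_gap: 0.0105
```

servo_tool:
  targets:
    - {"xyz": [0.0023,0.036,0],"twist": [0,0,0],"jaw": 0}
    - {"xyz": [0.0045,0.072,0],"twist": [0,0,0],"jaw": 0}
    - {"xyz": [0.0066,0.105,0],"twist": [0,0,0],"jaw": 0}
    - {"xyz": [0.0081,0.13,0],"twist": [0,0,0],"jaw": 0}
    - {"xyz": [0.0091,0.145,0],"twist": [0,0,0],"jaw": 0}
    - {"xyz": [0.0095,0.1504,0],"twist": [0,0,0],"jaw": 0}
    - {"xyz": [0.0095,0.1504,0.03],"twist": [0,0,0],"jaw": 0}
    - {"xyz": [0.0095,0.1504,0.06],"twist": [0,0,0],"jaw": 0}
    - {"xyz": [0.0095,0.1504,0.07],"twist": [0,0,0],"jaw": 0}
    - {"xyz": [0.0095,0.1504,0.07],"twist": [0,0,0],"jaw": 0}
    - {"xyz": [0.0095,0.1504,0.07],"twist": [0,0,0],"jaw": 0}

```text
clock: 5.95
tcp_pos: [0.5541, -0.1887, 0.142]
orientation: [-0.001, 1.0, -0.008, -0.001]
wrist_force: [-0.3, -0.5, -0.5]
finger_gap: 0.0103
```

Run:
```python
from h import *
fr=[cam("scene") for _ in range(4)]; s=fr[0]; c=cam("top")
s["color"]=np.mean([f["color"] for f in fr],0).round().astype(np.uint8)
np.savez("s4.npz",**s); np.savez("t4.npz",**c)
p=np.array([.555,-.190,.13]); u,v=proj(s,p).astype(int); a=cv2.resize(s["color"][v-30:v+45,u-35:u+35],None,fx=6,fy=6)
u2,v2=proj(c,p).astype(int); b=cv2.resize(c["color"][v2-35:v2+40,u2-30:u2+30],None,fx=6,fy=6)
print(u-35,v-30,u2-30,v2-35); save("c4.png",np.hstack([a,b]))
for n,k,(u,v) in(("s",s,(u,v)),("t",c,(u2,v2))):
    hsv=cv2.cvtColor(k["color"],cv2.COLOR_RGB2HSV); m=np.zeros((480,640),np.uint8); m[v-30:v+30,u-30:u+30]=cv2.inRange(hsv,(105,100,30),(125,255,255))[v-30:v+30,u-30:u+30]
    cn=max(cv2.findContours(m,0,cv2.CHAIN_APPROX_NONE)[0],key=len); print(n,cv2.boundingRect(cn))
    for r in range(*[cv2.boundingRect(cn)[1],cv2.boundingRect(cn)[1]+cv2.boundingRect(cn)[3]]): 
        x=np.nonzero(m[r])[0]; print(r,x.min(),x.max(),end="; ")
print(env.get_state()["tcp_pos"],env.get_state()["orientation"])
```

```text
325 166 374 196
s (349, 185, 23, 20)
185 359 359; 186 358 359; 187 357 360; 188 356 360; 189 355 359; 190 355 359; 191 355 359; 192 352 366; 193 351 369; 194 350 370; 195 350 371; 196 350 371; 197 350 371; 198 349 371; 199 350 371; 200 350 370; 201 350 370; 202 352 369; 203 354 367; 204 357 364; t (392, 220, 11, 24)
220 397 400; 221 396 399; 222 396 399; 223 395 398; 224 395 398; 225 394 398; 226 393 398; 227 393 398; 228 393 398; 229 393 398; 230 392 398; 231 392 398; 232 392 398; 233 393 398; 234 393 398; 235 393 399; 236 394 400; 237 394 400; 238 395 401; 239 395 402; 240 396 402; 241 397 402; 242 399 401; 243 401 401; [ 0.55558199 -0.19021901  0.14398185] [ 5.83472961e-04  9.99960221e-01 -8.80243925e-03  1.31649112e-03]
```

View pics/c4.png

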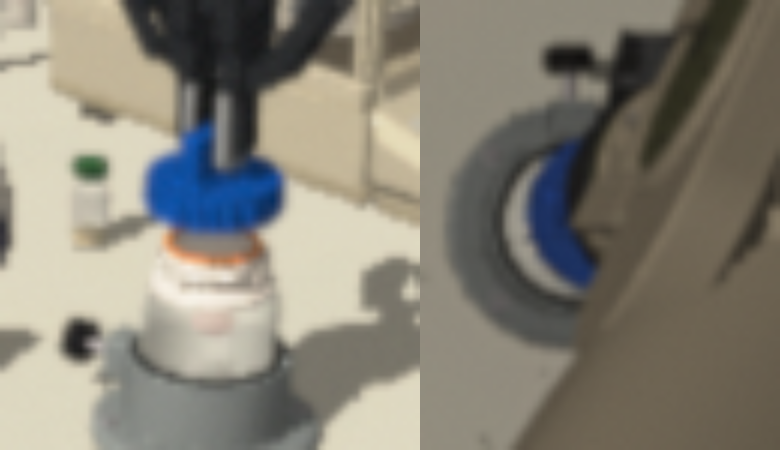

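Run:
```python
from h import *
from scipy.optimize import least_squares
s=dict(np.load("s4.npz")); c=dict(np.load("t4.npz"))
hsv=cv2.cvtColor(c["color"],cv2.COLOR_RGB2HSV); m=cv2.inRange(hsv,(105,100,30),(125,255,255))
z0=.1215
P=np.array([onz(c,np.nonzero(m[r,385:405])[0].min()+384.5,r,z0)[:2] for r in range(222,241)])
f=least_squares(lambda p:np.hypot(*(P-p).T)-.032,[.555,-.19]); print("lid top cam",f.x,"rms",np.sqrt(np.mean(f.fun**2)))
# scene: lateral midpoint at lid mid height, compared with jar axis
hs=cv2.cvtColor(s["color"],cv2.COLOR_RGB2HSV); mb=cv2.inRange(hs,(105,100,30),(125,255,255))
for J in ([.5553,-.1919],[.5549,-.1905]):
    print("jar axis at lid height px",proj(s,[*J,z0+.0175]),proj(s,[*J,z0]), "front low edge",end=" ")
    d=np.array(J)-s["eye"][:2]; d/=-np.linalg.norm(d); print(proj(s,[*(np.array(J)+.032*d),z0]))
x=[(np.nonzero(mb[r,340:380])[0].min()+np.nonzero(mb[r,340:380])[0].max())/2+340 for r in range(194,201)]; print(x)
print("px/m lateral",np.linalg.norm(proj(s,[.555,-.19,.13])-proj(s,[.565,-.19,.13]))/.01)
```

```text
lid top cam [ 0.555749   -0.19126465] rms 0.000773130164369787
jar axis at lid height px [360.85192948 193.72106527] [360.58219486 199.47923523] front low edge [360.3688455  204.02471148]
jar axis at lid height px [360.68862857 193.90430712] [360.41960656 199.66649823] front low edge [360.20658184 204.22025128]
[np.float64(360.0), np.float64(360.5), np.float64(360.5), np.float64(360.5), np.float64(360.0), np.float64(360.5), np.float64(360.0)]
px/m lateral 306.49850787080356
```

The lid sits above the orange seal in both views, with a residual offset of about 0.7 mm. I correct that and lower until it touches.

servo_tool:
  targets:
    - {"xyz": [-0.0006,-0.0002,0.006],"twist": [0,0,0],"jaw": 0}
    - {"xyz": [-0.0006,-0.0002,0.012],"twist": [0,0,0],"jaw": 0}
    - {"xyz": [-0.0006,-0.0002,0.017],"twist": [0,0,0],"jaw": 0}
    - {"xyz": [-0.0006,-0.0002,0.02],"twist": [0,0,0],"jaw": 0}
    - {"xyz": [-0.0006,-0.0002,0.022],"twist": [0,0,0],"jaw": 0}
    - {"xyz": [-0.0006,-0.0002,0.022],"twist": [0,0,0],"jaw": 0}
    - {"xyz": [-0.0006,-0.0002,0.022],"twist": [0,0,0],"jaw": 0}

```text
clock: 6.78
tcp_pos: [0.5541, -0.19, 0.12]
orientation: [0.0, 1.0, -0.009, -0.0]
wrist_force: [0.9, -2.3, -3.3]
finger_gap: 0.0102
```

```bash
cat > st.py <<'E'
from h import *
T=[];
for _ in range(4): cam("top"); s=env.get_state(); T.append(np.r_[s["tcp_pos"]*1000,s["wrist_force"],s["ft_torque"]*10])
x=R.from_quat(np.roll(s["orientation"],-1)).as_matrix()
print(s["clock"],np.mean(T,0).round(2),"yaw",np.degrees(np.arctan2(x[1,0],x[0,0])).round(2),"zax",x[:,2].round(4),s["joint_pos"][5].round(3))
E
python3 st.py
```

```text
6.9833 [ 5.5406e+02 -1.9000e+02  1.2018e+02  2.0800e+00 -1.2600e+00 -2.6800e+00
 -3.0200e+00 -3.2900e+00  1.2000e-01] yaw -1.04 zax [ 1.e-04 -1.e-04 -1.e+00] 1.122
```

servo_tool:
  targets:
    - {"xyz": [0,0,0.001],"twist": [0,0,0],"jaw": 0}
    - {"xyz": [0,0,0.0015],"twist": [0,0,0],"jaw": 0}
    - {"xyz": [0,0,0.0015],"twist": [0,0,0],"jaw": 0}

```text
clock: 7.23
tcp_pos: [0.5542, -0.19, 0.1193]
orientation: [0.0, 1.0, -0.009, 0.0]
wrist_force: [0.7, -1.8, 0.7]
finger_gap: 0.0103
```

```bash
python3 st.py
```

```text
7.4333 [ 5.5418e+02 -1.9001e+02  1.1922e+02  6.3000e-01 -1.2500e+00  1.4900e+00
 -3.4400e+00 -1.9800e+00 -6.0000e-02] yaw -1.03 zax [ 7.e-04 -4.e-04 -1.e+00] 1.122
```

Contact is at lid height 96 to 97 mm, so it is resting on the thread starts or bar tops. I turn it backward in small steps.

servo_tool:
  targets:
    - {"xyz": [0,0,0.0003],"twist": [0,0,-0.05],"jaw": 0}
    - {"xyz": [0,0,0.0005],"twist": [0,0,-0.1],"jaw": 0}
    - {"xyz": [0,0,0.0005],"twist": [0,0,-0.1],"jaw": 0}

```text
clock: 7.68
tcp_pos: [0.5543, -0.1902, 0.1189]
orientation: [0.0, 0.999, 0.042, 0.001]
wrist_force: [0.8, -1.7, 3.5]
finger_gap: 0.0102
```

```bash
python3 st.py
```

```text
7.8833 [ 5.5435e+02 -1.9017e+02  1.1888e+02  2.4000e-01 -1.6800e+00  4.8000e+00
 -5.2000e+00 -9.8000e-01  9.2000e-01] yaw 4.64 zax [ 1.e-03 -8.e-04 -1.e+00] 1.023
```

servo_tool:
  targets:
    - {"xyz": [0,0,0],"twist": [0,0,-0.05],"jaw": 0}
    - {"xyz": [0,0,0],"twist": [0,0,-0.1],"jaw": 0}
    - {"xyz": [0,0,0],"twist": [0,0,-0.1],"jaw": 0}

```text
clock: 8.13
tcp_pos: [0.5544, -0.1903, 0.1183]
orientation: [0.0, 0.996, 0.091, 0.0]
wrist_force: [2.2, -4.0, 1.8]
finger_gap: 0.0103
```

servo_tool:
  targets:
    - {"xyz": [0,0,0],"twist": [0,0,-0.05],"jaw": 0}
    - {"xyz": [0,0,0],"twist": [0,0,-0.1],"jaw": 0}
    - {"xyz": [0,0,0],"twist": [0,0,-0.1],"jaw": 0}

```text
clock: 8.38
tcp_pos: [0.5544, -0.1902, 0.1181]
orientation: [0.0, 0.99, 0.14, 0.0]
wrist_force: [3.1, -4.3, -0.5]
finger_gap: 0.0105
```

```bash
python3 st.py
```

```text
8.5833 [ 5.5442e+02 -1.9015e+02  1.1811e+02  3.3200e+00 -4.1900e+00 -6.9000e-01
 -9.4000e+00 -7.3500e+00  1.1000e-01] yaw 16.04 zax [ 7.e-04 -4.e-04 -1.e+00] 0.824
```

servo_tool:
  targets:
    - {"xyz": [0.00025,0.0006,0.0003],"twist": [0,0,0],"jaw": 0}
    - {"xyz": [0.00025,0.0006,0.001],"twist": [0,0,0],"jaw": 0}
    - {"xyz": [0.00025,0.0006,0.001],"twist": [0,0,0],"jaw": 0}

```text
clock: 8.83
tcp_pos: [0.5546, -0.1903, 0.1173]
orientation: [-0.0, 0.99, 0.14, 0.0]
wrist_force: [2.2, -2.3, 0.6]
finger_gap: 0.0103
```

```bash
python3 st.py
```

```text
9.0333 [ 5.5458e+02 -1.9032e+02  1.1732e+02  2.8800e+00 -3.0700e+00  4.0000e-01
 -7.1900e+00 -7.6400e+00  9.0000e-02] yaw 16.15 zax [ 5.e-04  0.e+00 -1.e+00] 0.821
```

servo_tool:
  targets:
    - {"xyz": [0.0004,0.0006,0.0003],"twist": [0,0,0],"jaw": 0}
    - {"xyz": [0.0004,0.0006,0.001],"twist": [0,0,0],"jaw": 0}
    - {"xyz": [0.0004,0.0006,0.001],"twist": [0,0,0],"jaw": 0}

```text
clock: 9.28
tcp_pos: [0.5548, -0.1905, 0.1169]
orientation: [-0.0, 0.99, 0.141, 0.0]
wrist_force: [1.0, -1.8, 4.9]
finger_gap: 0.0101
```

```bash
python3 st.py
```

```text
9.4833 [ 5.5476e+02 -1.9050e+02  1.1684e+02  1.3700e+00 -1.5800e+00  5.0900e+00
 -3.3500e+00 -2.8700e+00  2.0000e-02] yaw 16.16 zax [ 1.e-04  4.e-04 -1.e+00] 0.821
```

The lid has dropped off a bar top onto the thread slope. I follow the ramp up as I turn back.

servo_tool:
  targets:
    - {"xyz": [0.0001,0.0002,-0.0003],"twist": [0,0,-0.1],"jaw": 0}
    - {"xyz": [0.0001,0.0003,-0.0006],"twist": [0,0,-0.2],"jaw": 0}
    - {"xyz": [0.0001,0.0003,-0.0009],"twist": [0,0,-0.3],"jaw": 0}
    - {"xyz": [0.0001,0.0003,-0.0012],"twist": [0,0,-0.4],"jaw": 0}
    - {"xyz": [0.0001,0.0003,-0.0012],"twist": [0,0,-0.4],"jaw": 0}

```text
clock: 9.9
tcp_pos: [0.5548, -0.1906, 0.1181]
orientation: [-0.0, 0.942, 0.337, 0.0]
wrist_force: [1.0, -1.4, 5.8]
finger_gap: 0.0106
```

```bash
python3 st.py
```

```text
10.1 [ 5.5486e+02 -1.9053e+02  1.1804e+02  9.3000e-01 -4.4000e-01  5.8100e+00
 -1.9700e+00 -2.3100e+00  6.1000e-01] yaw 39.1 zax [ 0.e+00  8.e-04 -1.e+00] 0.42
```

servo_tool:
  targets:
    - {"xyz": [0,0,-0.0003],"twist": [0,0,-0.1],"jaw": 0}
    - {"xyz": [0,0,-0.0006],"twist": [0,0,-0.2],"jaw": 0}
    - {"xyz": [0,0,-0.0008],"twist": [0,0,-0.25],"jaw": 0}
    - {"xyz": [0,0,-0.0008],"twist": [0,0,-0.25],"jaw": 0}

```text
clock: 10.43
tcp_pos: [0.5549, -0.1907, 0.1188]
orientation: [-0.0, 0.893, 0.45, 0.0]
wrist_force: [0.5, -2.0, 5.2]
finger_gap: 0.0105
```

```bash
python3 st.py
```

```text
10.6333 [ 554.89 -190.7   118.82    0.68   -1.45    5.62   -2.37   -1.78    0.91] yaw 53.35 zax [ 0.e+00  5.e-04 -1.e+00] 0.172
```

servo_tool:
  targets:
    - {"xyz": [0,0,-0.0001],"twist": [0,0,-0.05],"jaw": 0}
    - {"xyz": [0,0,-0.0002],"twist": [0,0,-0.1],"jaw": 0}
    - {"xyz": [0,0,-0.0002],"twist": [0,0,-0.1],"jaw": 0}

```text
clock: 10.88
tcp_pos: [0.5549, -0.1907, 0.1191]
orientation: [-0.0, 0.87, 0.494, 0.0]
wrist_force: [0.5, -0.5, 5.8]
finger_gap: 0.0102
```

servo_tool:
  targets:
    - {"xyz": [0,0,0],"twist": [0,0,-0.05],"jaw": 0}
    - {"xyz": [0,0,0],"twist": [0,0,-0.08],"jaw": 0}
    - {"xyz": [0,0,0],"twist": [0,0,-0.08],"jaw": 0}

```text
clock: 11.13
tcp_pos: [0.5548, -0.1907, 0.1191]
orientation: [-0.0, 0.849, 0.528, 0.0]
wrist_force: [-0.2, -2.1, 6.9]
finger_gap: 0.0109
```

```bash
python3 st.py
```

```text
11.3333 [ 5.5475e+02 -1.9066e+02  1.1910e+02  3.4000e-01 -1.1000e+00  6.7000e+00
 -2.3000e+00 -1.0900e+00  1.1900e+00] yaw 63.66 zax [-2.e-04  5.e-04 -1.e+00] -0.008
```

servo_tool:
  targets:
    - {"xyz": [0,0,0],"twist": [0,0,-0.04],"jaw": 0}
    - {"xyz": [0,0,0],"twist": [0,0,-0.08],"jaw": 0}
    - {"xyz": [0,0,0],"twist": [0,0,-0.08],"jaw": 0}

```text
clock: 11.58
tcp_pos: [0.5547, -0.1908, 0.119]
orientation: [-0.0, 0.827, 0.562, -0.0]
wrist_force: [-0.6, -0.8, 5.8]
finger_gap: 0.0106
```

```bash
python3 st.py
```

```text
11.7833 [ 5.5472e+02 -1.9081e+02  1.1900e+02  2.3000e-01 -1.6500e+00  5.8100e+00
 -3.9900e+00 -1.1700e+00  9.8000e-01] yaw 68.24 zax [-3.e-04  2.e-04 -1.e+00] -0.088
```

servo_tool:
  targets:
    - {"xyz": [0,0,0],"twist": [0,0,-0.03],"jaw": 0}
    - {"xyz": [0,0,0],"twist": [0,0,-0.06],"jaw": 0}
    - {"xyz": [0,0,0],"twist": [0,0,-0.06],"jaw": 0}

```text
clock: 12.03
tcp_pos: [0.5546, -0.1912, 0.1188]
orientation: [-0.0, 0.811, 0.586, -0.0]
wrist_force: [0.6, -2.8, 4.9]
finger_gap: 0.0103
```

```bash
python3 st.py
```

```text
12.2333 [ 5.5474e+02 -1.9115e+02  1.1870e+02 -3.5000e-01 -2.3300e+00  5.6900e+00
 -7.6200e+00  6.0000e-01  1.8000e-01] yaw 71.65 zax [-5.e-04 -2.e-04 -1.e+00] -0.148
```

servo_tool:
  targets:
    - {"xyz": [0,0,0],"twist": [0,0,-0.025],"jaw": 0}
    - {"xyz": [0,0,0],"twist": [0,0,-0.05],"jaw": 0}
    - {"xyz": [0,0,0],"twist": [0,0,-0.05],"jaw": 0}

```text
clock: 12.48
tcp_pos: [0.555, -0.1907, 0.118]
orientation: [-0.0, 0.795, 0.606, 0.0]
wrist_force: [1.2, -1.5, 0.8]
finger_gap: 0.0105
```

```bash
python3 st.py
```

```text
12.6833 [ 5.5506e+02 -1.9066e+02  1.1802e+02  2.0600e+00 -1.3300e+00  4.2000e-01
 -4.1600e+00 -4.2900e+00  3.0000e-01] yaw 74.59 zax [-3.e-04  9.e-04 -1.e+00] -0.199
```

The force has fallen away, so the lugs are at the thread gaps. I lower into them.

servo_tool:
  targets:
    - {"xyz": [0,0,0.001],"twist": [0,0,0],"jaw": 0}
    - {"xyz": [0,0,0.002],"twist": [0,0,0],"jaw": 0}
    - {"xyz": [0,0,0.003],"twist": [0,0,0],"jaw": 0}
    - {"xyz": [0,0,0.003],"twist": [0,0,0],"jaw": 0}

```text
clock: 13.02
tcp_pos: [0.5549, -0.1907, 0.1148]
orientation: [-0.001, 0.795, 0.606, -0.0]
wrist_force: [3.7, -1.2, -3.9]
finger_gap: 0.0107
```

```bash
python3 st.py
```

```text
13.2167 [ 5.5483e+02 -1.9077e+02  1.1476e+02  2.9000e+00 -1.0500e+00 -4.2000e+00
 -2.3300e+00 -7.3400e+00  5.5000e-01] yaw 74.6 zax [-8.e-04  9.e-04 -1.e+00] -0.199
```

servo_tool:
  targets:
    - {"xyz": [0,0.0004,0.001],"twist": [0,0,0],"jaw": 0}
    - {"xyz": [0,0.0004,0.002],"twist": [0,0,0],"jaw": 0}
    - {"xyz": [0,0.0004,0.003],"twist": [0,0,0],"jaw": 0}
    - {"xyz": [0,0.0004,0.003],"twist": [0,0,0],"jaw": 0}

```text
clock: 13.55
tcp_pos: [0.555, -0.1909, 0.1122]
orientation: [-0.001, 0.795, 0.606, -0.0]
wrist_force: [1.0, -0.4, -1.3]
finger_gap: 0.0103
```

```bash
python3 st.py
```

```text
13.75 [ 5.5507e+02 -1.9098e+02  1.1235e+02  5.8000e-01 -1.0000e-01 -9.4000e-01
 -4.7000e-01 -6.5000e-01 -3.1000e-01] yaw 74.6 zax [-7.e-04  4.e-04 -1.e+00] -0.199
```

servo_tool:
  targets:
    - {"xyz": [0,0,0.0005],"twist": [0,0,0],"jaw": 0}
    - {"xyz": [0,0,0.0012],"twist": [0,0,0],"jaw": 0}
    - {"xyz": [0,0,0.0012],"twist": [0,0,0],"jaw": 0}

```text
clock: 14.0
tcp_pos: [0.5556, -0.1912, 0.1117]
orientation: [0.0, 0.795, 0.606, 0.0]
wrist_force: [0.3, -0.1, 1.8]
finger_gap: 0.0103
```

```bash
python3 st.py
```

```text
14.2 [ 5.5572e+02 -1.9128e+02  1.1168e+02  1.5000e-01  0.0000e+00  1.6000e+00
  1.3000e-01  3.6000e-01 -3.3000e-01] yaw 74.6 zax [ 6.e-04 -2.e-04 -1.e+00] -0.199
```

The lid sits on the seal at a TCP height of 111.7 mm, 7.4 mm below the starts, which matches the expected 7.6 mm drop. Now I screw forward.

servo_tool:
  targets:
    - {"xyz": [0,0,0],"twist": [0,0,0.1],"jaw": 0}
    - {"xyz": [0,0,0.0001],"twist": [0,0,0.2],"jaw": 0}
    - {"xyz": [0,0,0.0003],"twist": [0,0,0.3],"jaw": 0}
    - {"xyz": [0,0,0.0003],"twist": [0,0,0.3],"jaw": 0}

```text
clock: 14.53
tcp_pos: [0.5558, -0.1914, 0.1115]
orientation: [0.0, 0.878, 0.479, 0.0]
wrist_force: [0.3, 0.2, 4.7]
finger_gap: 0.0103
```

```bash
python3 st.py
```

```text
14.7333 [ 5.5583e+02 -1.9135e+02  1.1143e+02 -1.0000e-02 -4.3000e-01  4.3400e+00
 -2.5000e-01  3.9000e-01 -7.0000e-02] yaw 57.53 zax [ 9.e-04 -4.e-04 -1.e+00] 0.099
```

servo_tool:
  targets:
    - {"xyz": [0,0,0],"twist": [0,0,0.1],"jaw": 0}
    - {"xyz": [0,0,0],"twist": [0,0,0.2],"jaw": 0}
    - {"xyz": [0,0,0.0001],"twist": [0,0,0.3],"jaw": 0}
    - {"xyz": [0,0,0.0001],"twist": [0,0,0.3],"jaw": 0}

```text
clock: 15.07
tcp_pos: [0.5557, -0.1913, 0.1113]
orientation: [0.0, 0.939, 0.343, 0.0]
wrist_force: [0.3, 1.4, 4.8]
finger_gap: 0.0103
```

```bash
python3 st.py
```

```text
15.2667 [ 5.5576e+02 -1.9130e+02  1.1131e+02 -4.6000e-01 -3.0000e-02  5.2300e+00
 -1.6000e-01  4.5000e-01 -2.8000e-01] yaw 40.31 zax [ 8.e-04 -3.e-04 -1.e+00] 0.399
```

servo_tool:
  targets:
    - {"xyz": [0,0,0.0001],"twist": [0,0,0.08],"jaw": 0}
    - {"xyz": [0,0,0.0003],"twist": [0,0,0.16],"jaw": 0}
    - {"xyz": [0,0,0.0005],"twist": [0,0,0.25],"jaw": 0}
    - {"xyz": [0,0,0.0005],"twist": [0,0,0.25],"jaw": 0}

```text
clock: 15.6
tcp_pos: [0.5558, -0.1914, 0.1109]
orientation: [0.0, 0.975, 0.223, 0.0]
wrist_force: [-0.0, -0.2, 5.9]
finger_gap: 0.0101
```

```bash
python3 st.py
```

```text
15.8 [ 5.5581e+02 -1.9139e+02  1.1095e+02 -7.7000e-01 -1.0000e-02  5.6800e+00
 -1.0000e-01  1.3500e+00 -1.0200e+00] yaw 25.97 zax [ 9.e-04 -5.e-04 -1.e+00] 0.649
```

servo_tool:
  targets:
    - {"xyz": [0,0,0.0002],"twist": [0,0,0.07],"jaw": 0}
    - {"xyz": [0,0,0.0004],"twist": [0,0,0.15],"jaw": 0}
    - {"xyz": [0,0,0.0004],"twist": [0,0,0.15],"jaw": 0}

```text
clock: 16.05
tcp_pos: [0.5558, -0.1914, 0.1106]
orientation: [0.0, 0.989, 0.15, 0.0]
wrist_force: [-0.4, -0.0, 5.7]
finger_gap: 0.0101
```

```bash
python3 st.py
```

```text
16.25 [ 5.5587e+02 -1.9144e+02  1.1061e+02 -7.2000e-01 -4.4000e-01  6.0000e+00
 -2.1000e-01  1.0400e+00 -1.0000e+00] yaw 17.38 zax [ 1.1e-03 -6.0e-04 -1.0e+00] 0.799
```

servo_tool:
  targets:
    - {"xyz": [0,0,0.0002],"twist": [0,0,0.05],"jaw": 0}
    - {"xyz": [0,0,0.0003],"twist": [0,0,0.09],"jaw": 0}
    - {"xyz": [0,0,0.0003],"twist": [0,0,0.09],"jaw": 0}

```text
clock: 16.5
tcp_pos: [0.5559, -0.1915, 0.1103]
orientation: [0.0, 0.994, 0.106, 0.0]
wrist_force: [-0.1, -0.2, 6.8]
finger_gap: 0.0105
```

```bash
python3 st.py
```

```text
16.7 [ 5.5588e+02 -1.9147e+02  1.1036e+02 -2.4000e-01  3.0000e-02  6.4900e+00
 -6.1000e-01  1.4700e+00  3.2000e-01] yaw 12.24 zax [ 1.1e-03 -7.0e-04 -1.0e+00] 0.889
```

servo_tool:
  targets:
    - {"xyz": [0,0,0.0001],"twist": [0,0,0.03],"jaw": 0}
    - {"xyz": [0,0,0.0001],"twist": [0,0,0.06],"jaw": 0}
    - {"xyz": [0,0,0.0001],"twist": [0,0,0.06],"jaw": 0}

```text
clock: 16.95
tcp_pos: [0.5558, -0.1915, 0.1103]
orientation: [0.001, 0.997, 0.077, 0.0]
wrist_force: [-1.4, -0.9, 6.8]
finger_gap: 0.0103
```

```bash
python3 st.py
```

```text
17.15 [ 555.86 -191.49  110.28   -1.11   -0.9     6.2    -1.17    1.89    5.31] yaw 8.87 zax [ 1.e-03 -9.e-04 -1.e+00] 0.948
```

The torque rose sharply to 0.53 N m, below the 0.8 N m at which the jar slips. The lid has come down 1.4 mm from the seal contact, so it is against the stops. I release and retreat.

servo_tool:
  targets:
    - {"xyz": [0,0,-0.0005],"twist": [0,0,0],"jaw": 0}
    - {"xyz": [0,0,-0.0005],"twist": [0,0,0],"jaw": 0.2}
    - {"xyz": [0,0,-0.0005],"twist": [0,0,0],"jaw": 0.4}
    - {"xyz": [0,0,-0.0005],"twist": [0,0,0],"jaw": 0.5}
    - {"xyz": [0,0,-0.0005],"twist": [0,0,0],"jaw": 0.5}
    - {"xyz": [0,0,-0.0005],"twist": [0,0,0],"jaw": 0.5}
  squeeze: 20

```text
clock: 17.65
tcp_pos: [0.5553, -0.191, 0.1097]
orientation: [-0.0, 0.997, 0.076, -0.0]
wrist_force: [-1.0, 0.1, -0.7]
finger_gap: 0.0427
```

servo_tool:
  targets:
    - {"xyz": [0,0,-0.01],"twist": [0,0,0],"jaw": 0.5}
    - {"xyz": [0,0,-0.03],"twist": [0,0,0],"jaw": 0.5}
    - {"xyz": [0,0,-0.06],"twist": [0,0,0],"jaw": 0.5}
    - {"xyz": [0,0,-0.09],"twist": [0,0,0],"jaw": 0.5}
    - {"xyz": [0,0.03,-0.11],"twist": [0,0,0],"jaw": 0.5}
    - {"xyz": [0,-0.03,-0.12],"twist": [0,0,0],"jaw": 0.5}
    - {"xyz": [0,-0.07,-0.12],"twist": [0,0,0],"jaw": 0.5}
    - {"xyz": [0,-0.11,-0.12],"twist": [0,0,0],"jaw": 0.5}
    - {"xyz": [0,-0.15,-0.12],"twist": [0,0,0],"jaw": 0.5}
    - {"xyz": [0,-0.19,-0.12],"twist": [0,0,0],"jaw": 0.5}
    - {"xyz": [0,-0.2,-0.12],"twist": [0,0,0],"jaw": 0.5}
    - {"xyz": [0,-0.2,-0.12],"twist": [0,0,0],"jaw": 0.5}

```text
clock: 18.65
tcp_pos: [0.524, 0.0107, 0.2313]
orientation: [-0.001, 0.997, 0.079, 0.0]
wrist_force: [-0.0, -0.5, -0.1]
finger_gap: 0.0425
```

Run:
```python
from h import *
s=cam("scene"); c=cam("top"); p=np.array([.555,-.190,.11])
u,v=proj(s,p).astype(int); a=cv2.resize(s["color"][v-30:v+45,u-35:u+35],None,fx=6,fy=6)
u2,v2=proj(c,p).astype(int); b=cv2.resize(c["color"][v2-35:v2+40,u2-30:u2+30],None,fx=6,fy=6)
save("c5.png",np.hstack([a,b]))
D=np.median([cam("top")["depth"] for _ in range(6)],0); print((1291-1000*D[v2-12:v2+13:3,u2-12:u2+13:3]).round())
print(env.get_state())
```

```text
[[ 11.  10.  47.  45. 105.  11.  11.   8.   5.]
 [ 45.  10. 107. 108. 107. 109. 106.  13.   4.]
 [ 71. 107. 106. 108. 107. 108. 108. 109.  14.]
 [ 96. 107. 108. 107. 108. 112. 112. 133. 108.]
 [106. 112. 133. 133. 132. 133. 134. 134. 110.]
 [111. 110. 132. 132. 131. 111. 111. 109. 110.]
 [ 79. 110. 107. 109. 110. 109. 108. 110. 109.]
 [ 72. 109. 108. 109. 112. 108. 109. 108.  16.]
 [ 50.  68. 103. 111. 108. 110. 110.  13.  13.]]
{'clock': 19.05, 'joint_pos': array([-1.42600185e-01,  2.17497106e-01, -8.46965992e-02,  1.26874164e+00,
       -2.13569550e-05,  1.27810735e+00]), 'qvel': array([ 0.00258925,  0.00182437, -0.00433154, -0.00056073,  0.00196074,
        0.00095204]), 'tau': array([ 1.78278736e-01, -4.25884652e+01,  2.97633737e+01,  1.01584659e-02,
        6.17425918e-03, -2.42984846e-03]), 'tcp_pos': array([0.5254126 , 0.00537791, 0.22999156]), 'orientation': array([-4.58311910e-06,  9.97185488e-01,  7.49739793e-02, -7.01775989e-05]), 'wrist_force': array([-0.31869598, -0.38039249,  0.19182152]), 'ft_torque': array([ 0.01141622,  0.02957064, -0.02507844]), 'finger_gap': 0.042696631660872494}
```

View pics/c5.png

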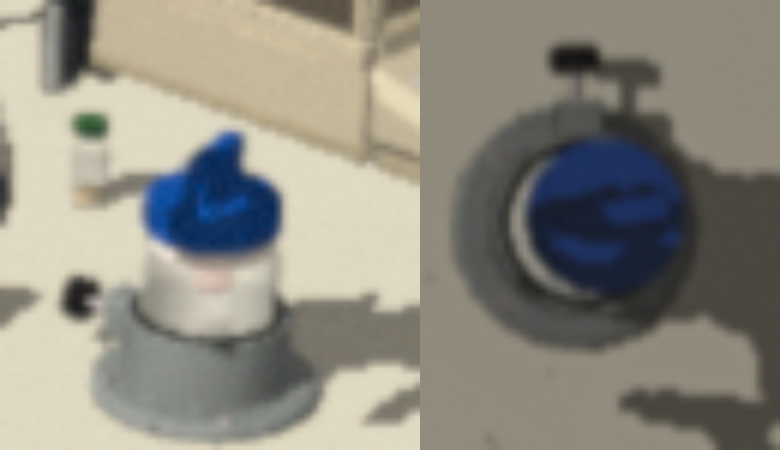

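The last picture shows the lid level on the jar, the holder and the vial where they were, and the gripper clear. I hand in.

```bash
python3 -c "
from workcell import env; print(env.hand_in())"
```

```text
the job is handed in; nothing more can be done
None
```

The jar is closed: the blue bar-grip lid is screwed down on it and the job was handed in at about 19 s of the 69 s allowed.

- **Threading:** I set the lid on the threads with about 5 to 7 N of down-force and turned it back about 76° from where it first touched. At the thread starts the force fell away. I lowered it 7.4 mm onto the seal (7.6 mm expected) and screwed it forward about 66°.
- **Tightness:** Turning torque rose sharply to about 0.53 N m at the stops, below the 0.8 N m at which the jar slips. By then the lid had come down about 1.4 mm from first seal contact; about 1.5 to 1.6 mm was expected.
- **Last look:** The final pictures show the lid level on the jar, the holder and green vial where they were, and the gripper clear. I did not check the bottle, dish or beaker again afterwards.

**Checks that disagreed or fell short:**
- The top camera's depth put the lid's top face near 108 mm, where about 104 mm was expected. That camera also reads the bare worktop several millimetres high, so I relied on the arm's own position and the torque instead.
- The torque about the vertical axis changed sign between steps before the stop, so I used only its sharp rise.
- I did not measure the jar's rotation directly; that it was not dragged rests on the torque staying below the limit.

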